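# Stow the cuvette rack in its travel dock

### The arm

A 7-joint arm with a two-finger parallel gripper is mounted at the origin on a cart in front of the work surface, level with it; the furniture and walls round the work are solid. World frame = base frame: x ahead of the robot, y to its left, z up, the work surface at z = 0. Lengths are in m, angles in rad, forces in N, time in s.
With the tool pointing down it reaches from about 0.35 to 0.9 m from the base axis. Payload 8.1 kg.
Tool frame: the origin (TCP) lies at the very end of the fingers, on their centre line; the grasp point (between the pads) lies 19 mm behind it (grasp_offset is the distance from the TCP to the grasp point, in m); z points along the fingers, y is the line along which they close (so a half turn about z gives the same grasp; the last joint's range is limited). The gripper opens to 92 mm and grips with 3 to 60 N. Pads are 19 mm wide; open, the fingers measure 130 mm over their backs; the gripper's body (75 mm by 190 mm) begins 47 mm behind the grasp point.
Start: joints at [-1.392, 0.434, 0.025, 1.573, -0.012, 1.134, -0.075], TCP at [0.174, 0.6, 0.227] pointing down, gripper open.
Joint ranges: [-2.62, 2.62], [-0.44, 2.09], [-1.27, 1.32], [0.08, 2.57], [-1.32, 4.46], [0.12, 2], [-2.74, 2.74]. Speed limits (rad/s): [2.22, 2.22, 3.01, 3.01, 3.14, 3.14, 3.14].

### API

Orientations are given as a rotation vector (axis times angle).
In Python, from cell import observe, get_image, camera_params, sign_off, silhouettes, grasp_offset gives the robot as it stands. The module is installed in compiled form; this text tells all that it offers.
- The arm moves only by the tool jog_arm, never from a script. Its argument "motion" is a list that holds one entry, the list of rows, each a list of 7 numbers: the shift along the tool's x, y, z in m, then the turn, a rotation vector about the tool's x, y, z in rad, then the closure, from -1 (fully open) to 1 (shut), so that 0 is half open. In form: [[[dx, dy, dz, wx, wy, wz, hand], ...]]. A call has 1 to 10 rows; each row is the pose to reach, as a shift and turn from the pose commanded when the call began, along the tool's axes at that moment; what a row does not reach only later rows make up. A row lasts 1/12 s, in which the tool goes at most 41.7 mm and 7.16 degrees, less where a joint would pass 70% of its speed; a pose out of reach is approached as far as the arm can. A call with a gripper value outside its range is refused whole. The fingers move at their own pace and stop on an object; "force" is the grip in N (left out, the last holds). Time passes only in rows, so rows that repeat a pose let the fingers close. It gives the time, the measured TCP pose, the force, the opening and the grip force at its end, in the units of the state.
- observe(): the state, without advancing time (a new reading comes with each control period).
- get_image(name): name is "side" or "top"; returns the picture (420x560x3 uint8, red, green, blue); there is no depth.
- camera_params(name): a dict with "vertical_fov" (degrees; the focal length in pixels is half the picture's height over the tangent of half this angle, whatever the lens; pixels are square), "cx", "cy" (the principal point, pixels), "dist_coeffs" ([k1, k2, p1, p2, k3] as OpenCV has them; the pictures are not rectified), "T" (4x4, takes a point from camera to world coordinates). Camera axes: x right, y down, z forward; pixel columns grow to the right and rows downward; lengths in m; the calibration is good to about 2 mm. A picture is of the moment at which its call begins. camera_params takes no time and is no camera call.
- sign_off(): hands the job in; it is judged then, once.
Trained networks look in the newest picture that a camera, given by its name, has taken for a name from the list of things; names that differ only in an ending like _2 or _b are one class to them, and where a whole thing is asked for, a point or a joint stands for the part that bears it (a point fixed in the world has none). Each returns a list of dicts, best first, with "p" (0 to 1); they miss things now and then, are a little off and sometimes report something else, mostly with a low value. They report only what shows in the picture. A call takes as long as a camera call.
- silhouettes(query, camera): "mask" (420x560 bool, what is visible of it) and "pixel" ([column, row] in pixels, amid what is visible of it).
The state is a dict: "clock": time; "joints": joint angles; "dq": joint speeds; "joint_efforts": joint torques, N m; "position": TCP position; "ee_rot": TCP orientation; "force": force on the tool from outside, world axes, zero at the start; "ft_torque": the same for the moment, N m; "width": opening from 0.0 (shut) to 1.0 (fully open); "gripper_force": force on a finger pad.
Only numpy, scipy, OpenCV 4.12 (cv2) and the standard library are available. Lean on these libraries where they do the work, as an engineer would, in place of code of your own. Each camera call takes 0.05 s, during which the arm holds its last target. There are 200 camera calls.

### The job

Make the blue cuvette rack safe for the drive: pick it up, set it flat on the open part of the aluminium dock plate, then slide it lengthwise along the long fence, in under the overhanging lip and its sprung orange clamp toe, until its end is fully home against the hard stop hidden under the lip, and let go of it there. The stop is set to a different depth each time, so push gently and stop when you feel it: the rack must not be rammed or jammed against the fence, the pocket's mouth or the stop. Leave the two vials and the yellow-lidded cup alone.

Things in the scene. Friction and masses are not known exactly. Their poses are not given: they have to be found in the camera images.
- rack_mid (a point): Centre (half-way up, 12.5 mm above the underside) of the loose blue plastic cuvette rack, an empty block with two rows of four square bores: 56 mm (its x) by 106 mm (its y, the long way) by 25 mm high, 0.13 to 0.25 kg, the same either way round. It starts flat on the worktop to the left of the dock, its y roughly along the dock's y. Grasp it across the 56 mm width.
- rack: The same rack; origin at the centre of its underside, axes as above.
- dock: Travel dock fixed to the worktop: an aluminium plate 104 mm (x) by 218 mm (y, from -150 to +68 mm), its top at z = 5 mm; origin on the worktop, z up. The rack slides on it toward the dock's -y, from the open part of the plate into a pocket 58.4 mm wide under a lip.
- block: The grey retaining block fixed on the dock plate (back wall, fence, cheek, lip, and the toe), rigid; origin and axes the same as the dock's. Inside, under the lip, it carries a rigid screw-set depth stop, face across the pocket anywhere from y = -117 to y = -93 mm: not reported, to be felt. So the rack's centre ends between y = -64 and -40 mm. Over 20 N on any of it is too much.
- fence_mouth (a point): Open end of the long fence on the dock's +x side: on the inner face (dock x = +29.2 mm), at y = -50 mm, half-way up the rack's height; the fence runs from here to the back wall at y = -133 mm, its top at z = 32.5 mm. Axes as the dock. Its end is square, without lead-in.
- cheek_mouth (a point): Open end of the short cheek on the dock's -x side: inner face at x = -29.2 mm, from y = -70 mm to the back wall. So between y = -70 and -50 mm there is the fence alone. Square end, no lead-in: a rack a little off line butts against it.
- lip_edge (a point): Middle of the front lower edge of the overhanging lip: dock x = 0, y = -72, z = 32.5 mm (2.5 mm over the top of a rack on the plate). The lip reaches from here to the back wall; its housing is 50 mm high above the worktop.
- clamp_toe (a joint): Lift (m) of the sprung orange toe hanging in mid-lip, 20 mm wide. 0 = free, 4 mm below rack-top level; about 0.004 with the rack under it. Its 18 degree ramp meets the rack's end at about dock y = -76 mm, its flat shoe rides on the rack from y = -88 mm. It presses down with 0.6 N at 0, 1.8 N at 0.004; passing it takes a push of some 2 to 8 N, then comes the hard stop. Ramp tip: y = -65, z = 33 mm.
- stop_pin (a joint): How far (m) the soft brass sensing pin in the face of the hidden stop is pushed in: 0 = not touched, standing 4 mm out of the face; 0.004 = flush, the rack's end hard against the stop. Under 1 N, too soft to feel.
- red_vial: Bystander: glass vial with red cap, 27 mm across, 66 mm high, standing beyond the back wall; origin at the centre of its underside.
- blue_vial: Bystander: glass vial with blue cap, 27 mm across, 66 mm high, standing behind the fence side of the dock; origin at the centre of its underside.
- yellow_cup: Bystander: sample cup with yellow lid, 62 mm across, 69 mm high, standing to the left of the rack; origin at the centre of its underside.

How it is judged:
On the way, in this order (a step that is already met when the one before it is completed fails the run):
1. the rack is set flat on the open part of the dock plate, its centre not yet under the toe (x of rack_mid in the frame of dock between -0.012 and 0.012 m and y of rack_mid in the frame of dock between -0.0205 and 0.03 m and z of rack_mid in the frame of dock between 0.0155 and 0.0195 m and angle between rack's own z axis and vertical below 0.04 rad and contact force between rack and dock above 0.3 N), for 0.1 s.
2. the rack's end is under the lip and has lifted the clamp toe (value of joint clamp_toe above 0.003 m and y of rack_mid in the frame of dock below -0.03 m and z of rack_mid in the frame of dock below 0.0205 m), for 0.1 s.
At the end, for the whole second after the job is handed in: The rack lies flat (within 0.04 rad) on the dock plate in the pocket, in line with the dock (0.04 rad), its end within 1.5 mm of the hard stop (stop pin pushed in by more than 2.5 mm), under the clamp toe (toe lifted more than 3 mm), at rest and released (x of rack_mid in the frame of dock between -0.0035 and 0.0035 m and y of rack_mid in the frame of dock between -0.0695 and -0.037 m and z of rack_mid in the frame of dock between 0.0155 and 0.0195 m and angle between rack's own z axis and vertical below 0.04 rad and angle between the y axis of rack and the y axis of dock, either way round below 0.04 rad and value of joint clamp_toe above 0.003 m and value of joint stop_pin above 0.0025 m and linear speed of rack below 0.01 m/s and contact force between rack and the fingers below 0.1 N); the robot touches nothing.
It fails at once if the rack is pressed or rammed against the fence, cheek, lip, toe or stop with more than 20 N (contact force between rack and block above 20 N).
It fails at once if a bystander is moved by more than 15 mm (distance of any of red_vial, blue_vial, yellow_cup from where it was at the start of the episode above 0.015 m).
It also fails if it takes over 54 s, if anything falls off the work surface, if the arm or the gripper's body presses on something with over 40 N, if the wrist force passes 120 N, or if a joint passes its speed limit or range.

## Working session

There is one attempt and no reset: what is moved stays moved. The work goes in short steps, Python scripts to look and compute and a tool call to move; the robot and the scene stay as the last step left them, time stands still between calls to the robot, and variables do not carry over. Pictures are saved under pics/ and viewed, at most 10 in all, crops included, and the job is handed in when it is done.

Besides the shell and the picture viewer there is one more tool, called after "Request:" as a command line: name --argument value ..., lists and objects as JSON in quotes. jog_arm: Moves the arm, as the interface text tells. Its arguments: {"type":"object","properties":{"motion":{"type":"array"},"force":{"type":"number"}},"required":["motion"]}

```bash
mkdir -p pics
python3 - <<'E'
from cell import *
import cv2,numpy as np
print(observe(), grasp_offset if not callable(grasp_offset) else grasp_offset())
for c in("side","top"):
    im=get_image(c); cv2.imwrite(f"pics/{c}0.png",im[:,:,::-1]); p=camera_params(c); print(c,p)
    for q in("rack","dock","block","clamp_toe","yellow_cup","red_vial","blue_vial"):
        r=silhouettes(q,c)
        print(q,[(round(d["p"],2),d["pixel"],int(d["mask"].sum())) for d in r[:2]])
        if r: np.save(f"pics/{c}_{q}.npy",r[0]["mask"])
E
```

```text
{'clock': 0.0, 'joints': array([-1.39159091,  0.43522593,  0.02496096,  1.57410322, -0.01159957,
        1.13398973, -0.07509052]), 'dq': array([-1.98466918e-03, -6.68187746e-04, -1.91465699e-04,  9.93005856e-04,
       -5.25834218e-05,  1.69105674e-03,  9.47611507e-04]), 'joint_efforts': array([-8.35196133e-04, -6.67855811e+01,  9.84815732e-01, -3.14465833e+01,
       -6.05247100e-02,  4.29160742e-02,  1.73145072e-04]), 'position': array([0.17371233, 0.59983928, 0.22594063]), 'ee_rot': array([-4.41260442e-01, -3.11036359e+00,  2.48035934e-03]), 'force': array([-0.22450383, -0.80232485,  0.66765682]), 'ft_torque': array([ 0.00579021,  0.01372604, -0.02692659]), 'gripper_force': 0.0, 'width': 1.0015910344736463} 0.0188
side {'vertical_fov': 57.865529039758584, 'cx': 280.2316319321274, 'cy': 214.06621593520694, 'dist_coeffs': array([0.02196926, 0.        , 0.        , 0.        , 0.        ]), 'T': array([[ 0.94415584, -0.23895227,  0.22687343,  0.31992133],
       [-0.32882773, -0.63936894,  0.69503934, -0.67575059],
       [-0.0210254 , -0.73082773, -0.68223806,  0.7716589 ],
       
[... 345 characters left out ...]
 57.68482823317518, 'cx': 283.7681892747279, 'cy': 205.61149554843985, 'dist_coeffs': array([0.02703413, 0.        , 0.        , 0.        , 0.        ]), 'T': array([[-0.00234184, -0.99789242,  0.06484783,  0.48188811],
       [-0.99998847,  0.00260879,  0.00403225,  0.07716158],
       [-0.00419292, -0.06483764, -0.99788702,  1.10831729],
       [ 0.        ,  0.        ,  0.        ,  1.        ]])}
rack [(0.62, [219.9, 223.6], 782)]
dock [(0.62, [381.1, 219.3], 2840)]
block [(0.94, [404.9, 215.6], 1147)]
clamp_toe [(0.52, [392.0, 217.1], 20)]
yellow_cup [(0.91, [151.1, 213.3], 450)]
red_vial [(0.62, [219.6, 224.4], 725), (0.56, [435.0, 215.7], 145)]
blue_vial [(0.5, [372.6, 185.1], 132)]
```

Run:
```python
import cv2
a=cv2.imread("pics/side0.png");b=cv2.imread("pics/top0.png")
cv2.imwrite("pics/s1.png",cv2.resize(a[110:400,180:430],None,fx=2,fy=2,interpolation=cv2.INTER_CUBIC))
cv2.imwrite("pics/t1.png",cv2.resize(b[140:300,120:460],None,fx=2.35,fy=2.35,interpolation=cv2.INTER_CUBIC))
```

```text
(no output)
```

View pics/s1.png

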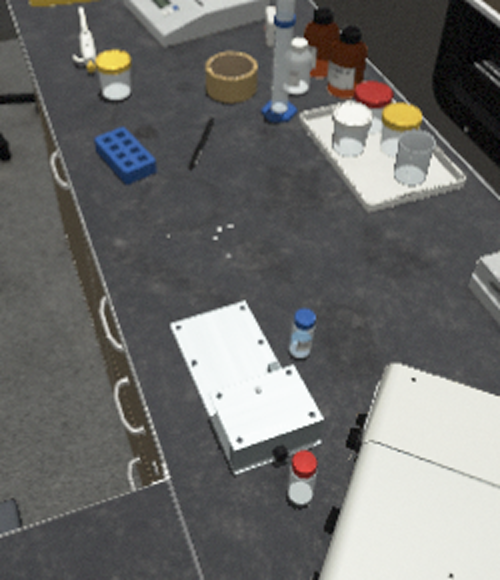

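View pics/t1.png

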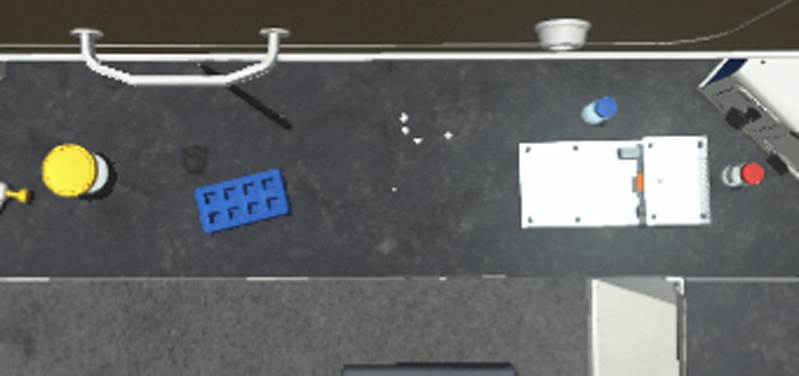

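```bash
cat > h.py <<'E'
import numpy as np,cv2
from cell import *
from scipy.optimize import minimize
def proj(c,P):
    p=camera_params(c);T=np.linalg.inv(p["T"]);f=210/np.tan(np.radians(p["vertical_fov"]/2))
    K=np.array([[f,0,p["cx"]],[0,f,p["cy"]],[0,0,1]])
    return cv2.projectPoints(np.array(P,float),cv2.Rodrigues(T[:3,:3])[0],T[:3,3],K,p["dist_coeffs"])[0][:,0]
def box(x0,x1,y0,y1,z0,z1): return np.array([[x,y,z] for x in(x0,x1) for y in(y0,y1) for z in(z0,z1)])
def place(P,q,z=0):
    c,s=np.cos(q[2]),np.sin(q[2]);return P@np.array([[c,s,0],[-s,c,0],[0,0,1]])+[q[0],q[1],z]
S=8
def render(c,boxes,q,z=0):
    m=np.zeros((420*S,560*S),np.uint8)
    for b in boxes:
        h=cv2.convexHull(((proj(c,place(b,q,z))+.5)*S*16).astype(np.int32)); cv2.fillConvexPoly(m,h,255,shift=4)
    return cv2.resize(m,(560,420),interpolation=cv2.INTER_AREA)/255.
def fit(obs,boxes,q0,z=0):
    # obs: {camera: soft mask}
    f=lambda q:sum(((render(c,boxes,[q[0],q[1],q[2]],z)-m)**2).sum() for c,m in obs.items())
    r=minimize(f,q0,method="Nelder-Mead",options=dict(initial_simplex=np.array([q0]*4)+np.vstack([[0,0,0],np.diag([.008,.008,.08])]),xatol=1e-5,fatol=.01))
    return r.x,r.fun
RACK=[box(-.028,.028,-.053,.053,0,.025)]
PLATE=[box(-.052,.052,-.150,.068,0,.005)]
def blue(im,roi):
    a=im.astype(float);s=np.clip((a[:,:,2]-a[:,:,0]-15)/60,0,1);m=np.zeros_like(s);x0,x1,y0,y1=roi;m[y0:y1,x0:x1]=s[y0:y1,x0:x1];return m
def ray(c,uv,z):
    # world point at height z seen at pixel
    from scipy.optimize import fsolve
    return fsolve(lambda w:proj(c,[[w[0],w[1],z]])[0]-uv,[.45,0.])
E
python3 - <<'E'
from h import *
s=cv2.imread("pics/side0.png")[:,:,::-1];t=cv2.imread("pics/top0.png")[:,:,::-1]
B={"side":blue(s,(220,265,165,205)),"top":blue(t,(195,250,205,245))}
q0=[*ray("top",(223,225.5),.025),.2];print(q0)
for o in(B,{"top":B["top"]},{"side":B["side"]}): print("rack",fit(o,RACK,q0), [m.sum() for m in o.values()])
# top camera dock corners
for n,(u,v),z in[("plate open far",(520,145),.005),("open near",(523,227),.005),("lid corner fl",(642,137),.05),("lid fr",(710,136),.05),("lid nl",(641,225),.05),("lid nr",(711,224),.05),("redv",(753,174),.066),("bluev",(605,107),.066)]:
    print(n,ray("top",(u/2.35+120,v/2.35+140),z))
for n,(u,v),z in[("open near",(171,323),.005),("open far",(245,301),.005),("lid far -",(323,415),.05),("lid near-",(234,447),.05),("lid far+",(295,365),.05),("redcap",(304,458),.066),("blue cap",(305,313),.066)]:
    print("side",n,ray("side",(u/2+180,v/2+110),z))
E
```

```text
[np.float64(0.49619353775104413), np.float64(0.2540788018176716), 0.2]
rack (array([0.49840813, 0.25763278, 0.23029475]), np.float64(74.47209727028067)) [np.float64(474.6500000000001), np.float64(757.1166666666667)]
rack (array([0.49782342, 0.25687251, 0.2385894 ]), np.float64(7.439827950788158)) [np.float64(757.1166666666667)]
rack (array([0.50075807, 0.26138608, 0.21582822]), np.float64(28.154622260668972)) [np.float64(474.6500000000001)]
plate open far [ 0.56450429 -0.08505844]
open near [ 0.46371866 -0.0874791 ]
lid corner fl [ 0.57020876 -0.22228478]
lid fr [ 0.57115025 -0.30199329]
lid nl [ 0.46661642 -0.21890706]
lid nr [ 0.46770962 -0.30043401]
redv [ 0.52554346 -0.34441851]
bluev [ 0.60410844 -0.17554178]
side open near [ 0.46919146 -0.08402009]
side open far [ 0.57092338 -0.08281298]
side lid far - [ 0.57612171 -0.29341965]
side lid near- [ 0.47296541 -0.29610902]
side lid far+ [ 0.57465003 -0.22460416]
side redcap [ 0.53114639 -0.33948948]
side blue cap [ 0.61057869 -0.17144193]
```

```bash
cat >> h.py <<'E'
def white(im,roi):
    a=im.astype(float).min(2);m=np.zeros_like(a);x0,x1,y0,y1=roi;m[y0:y1,x0:x1]=np.clip((a[y0:y1,x0:x1]-70)/110,0,1)
    b=(m>.5).astype(np.uint8);b=cv2.morphologyEx(b,cv2.MORPH_OPEN,np.ones((3,3)));n,l,st,_=cv2.connectedComponentsWithStats(b);k=1+st[1:,4].argmax()
    keep=cv2.dilate((l==k).astype(np.uint8),np.ones((3,3)));m*=keep
    inn=cv2.erode(cv2.morphologyEx((l==k).astype(np.uint8),cv2.MORPH_CLOSE,np.ones((9,9))),np.ones((3,3)));m[inn>0]=1
    return m
def dockbox(a,b): return [box(-.052,.052,-.150,.068,.005,.005),box(-.052,.052,a,b,.05,.05)]
E
python3 - <<'E'
from h import *
s=cv2.imread("pics/side0.png")[:,:,::-1];t=cv2.imread("pics/top0.png")[:,:,::-1]
ws=white(s,(255,345,255,350));wt=white(t,(335,424,193,242))
print(ws.sum(),wt.sum(),[int(t[v,u].min()) for u,v in((330,215),(360,215),(400,180),(400,225))])
for nm,o in(("top",{"top":wt}),("side",{"side":ws})):
  for ab in((-.150,-.072),(-.150,-.068),(-.147,-.070)):
    print(nm,ab,fit(o,dockbox(*ab),[.519,-.154,.012]))
o=np.hstack([cv2.resize((wt[185:250,325:435]*255).astype(np.uint8),None,fx=3.5,fy=3.5),cv2.resize((ws[255:320,250:360]*255).astype(np.uint8),None,fx=3.5,fy=3.5)])
cv2.imwrite("pics/m.png",o)
E
```

```text
3165.909090909091 3012.972727272727 [84, 253, 88, 253]
top (-0.15, -0.072) (array([ 0.51757158, -0.14969164,  0.02400332]), np.float64(44.2747513194226))
top (-0.15, -0.068) (array([ 0.51757026, -0.14960031,  0.02271373]), np.float64(44.414202579427496))
top (-0.147, -0.07) (array([ 0.51763882, -0.15099654,  0.02241423]), np.float64(25.830973751354374))
side (-0.15, -0.072) (array([ 0.51920759, -0.12620943,  0.03041371]), np.float64(430.3303688028445))
side (-0.15, -0.068) (array([ 0.51860275, -0.12608553,  0.03784202]), np.float64(441.05475173248686))
side (-0.147, -0.07) (array([ 0.51878458, -0.12654562,  0.03711663]), np.float64(442.5989606032009))
```

View pics/m.png

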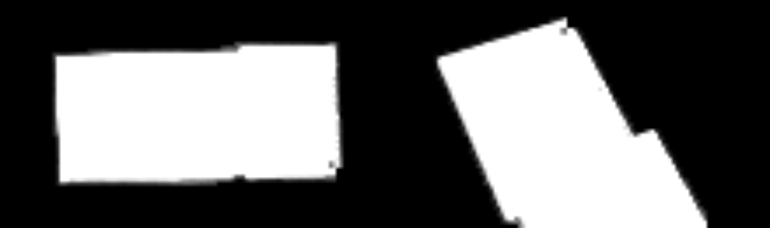

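```bash
sed -i 's/-70)\/110/-120)\/110/' h.py
python3 - <<'E'
from h import *
s=cv2.imread("pics/side0.png")[:,:,::-1];t=cv2.imread("pics/top0.png")[:,:,::-1]
ws=white(s,(255,345,255,350));wt=white(t,(335,424,193,242))
print(ws.sum(),wt.sum(), s[300:345:4,300].min(1))
for nm,o in(("top",{"top":wt}),("side",{"side":ws})):
  for ab in((-.150,-.072),(-.145,-.070),(-.141,-.070)):
    print(nm,ab,fit(o,dockbox(*ab),[.521,-.154,.012]))
r=render("side",dockbox(-.145,-.07),[.522,-.151,.022]);print(r.sum())
cv2.imwrite("pics/m2.png",cv2.resize((np.dstack([r,ws,ws])[240:350,240:360]*255).astype(np.uint8),None,fx=4,fy=4))
E
```

```text
3014.190909090909 1788.6545454545455 [243 248 246 248 245 246 246 227 249  70  70 130]
top (-0.15, -0.072) (array([ 0.51791614, -0.14856605,  0.00696128]), np.float64(1169.0472009176383))
top (-0.145, -0.07) (array([ 0.51792274, -0.14854066,  0.00738084]), np.float64(1101.6526170163415))
top (-0.141, -0.07) (array([ 0.51784222, -0.14887774,  0.00738131]), np.float64(1047.8648724425761))
side (-0.15, -0.072) (array([ 0.51945189, -0.12561499,  0.02511613]), np.float64(521.1454563565825))
side (-0.145, -0.07) (array([ 0.5196708 , -0.12594642,  0.02825283]), np.float64(536.6166331766866))Traceback (most recent call last):
  File "<stdin>", line 7, in <module>
  File "h.py", line 20, in fit
    r=minimize(f,q0,method="Nelder-Mead",options=dict(initial_simplex=np.array([q0]*4)+np.vstack([[0,0,0],np.diag([.008,.008,.08])]),xatol=1e-5,fatol=.01))
    res = _minimize_neldermead(fun, x0, args, callback, bounds=bounds,
                               **options)
    fxr = func(xr)
    fx = function(np.copy(x), *(wrapper_args + args))
  File "h.py", line 19, in <lambda>
    f=lambda q:sum(((render(c,boxes,[q[0],q[1],q[2]],z)-m)**2).sum() for c,m in obs.items())
               ~~~^^^^^^^^^^^^^^^^^^^^^^^^^^^^^^^^^^^^^^^^^^^^^^^^^^^^^^^^^^^^^^^^^^^^^^^^^^
  File "h.py", line 19, in <genexpr>
    f=lambda q:sum(((render(c,boxes,[q[0],q[1],q[2]],z)-m)**2).sum() for c,m in obs.items())
                     ~~~~~~^^^^^^^^^^^^^^^^^^^^^^^^^^^^
  File "h.py", line 15, in render
    h=cv2.convexHull(((proj(c,place(b,q,z))+.5)*S*16).astype(np.int32)); cv2.fillConvexPoly(m,h,255,shift=4)
                       ~~~~^^^^^^^^^^^^^^^^
  File "h.py", line 5, in proj
    p=camera_params(c);T=np.linalg.inv(p["T"]);f=210/np.tan(np.radians(p["vertical_fov"]/2))
ValueError: time passes only in moves, steps and waits
```

```bash
sed -i 's/-120)\/110/-90)\/100/; s/box(-.052,.052,-.150,.068,.005,.005)/box(-.052,.052,-.07,.068,.005,.005)/' h.py
python3 - <<'E'
import re
s=open('h.py').read()
s=s.replace("def proj","import pickle,os\nif not os.path.exists('cam.pkl'): pickle.dump({c:camera_params(c) for c in('side','top')},open('cam.pkl','wb'))\nCAM=pickle.load(open('cam.pkl','rb'))\ndef proj",1).replace("p=camera_params(c)","p=CAM[c]")
open('h.py','w').write(s)
E
python3 - <<'E'
from h import *
s=cv2.imread("pics/side0.png")[:,:,::-1];t=cv2.imread("pics/top0.png")[:,:,::-1]
ws=white(s,(255,345,255,350));wt=white(t,(335,424,193,242))
print(ws.sum(),wt.sum())
for nm,o in(("top",{"top":wt}),("side",{"side":ws})):
  for ab in((-.150,-.072),(-.145,-.070),(-.141,-.070)):
    print(nm,ab,fit(o,dockbox(*ab),[.521,-.154,.012]))
E
```

```text
3110.3 2954.1999999999994
top (-0.15, -0.072) (array([ 0.51766404, -0.14986674,  0.02217494]), np.float64(216.28315678585162))
top (-0.145, -0.07) (array([ 0.51772546, -0.15196152,  0.02141344]), np.float64(161.53347435601688))
top (-0.141, -0.07) (array([ 0.51770068, -0.15240012,  0.02063046]), np.float64(194.3354612841215))
side (-0.15, -0.072) (array([ 0.51976664, -0.14851338,  0.01767697]), np.float64(36.09205674740485))
side (-0.145, -0.07) (array([ 0.51976309, -0.15272024,  0.01957647]), np.float64(52.89749773164168))
side (-0.141, -0.07) (array([ 0.51991417, -0.15622596,  0.01756851]), np.float64(98.38159923106498))
```

```bash
cat > go.py <<'E'
import sys,numpy as np
from cell import observe
from scipy.spatial.transform import Rotation as R
def state():
    o=observe();r=R.from_rotvec(o["ee_rot"]);m=r.as_matrix()
    print("t %.2f pos %s yaw(tool y) %.4f zdir %s F %s T %s w %.3f g %.1f"%(o["clock"],o["position"].round(4),np.arctan2(m[1,1],m[0,1]),m[:,2].round(3),o["force"].round(2),o["ft_torque"].round(2),o["width"]*92,o["gripper_force"]));return o,r
def to(x,y,z,yaw):
    o,r=state();t=R.from_matrix(np.array([[np.sin(yaw),np.cos(yaw),0],[-np.cos(yaw),np.sin(yaw),0],[0,0,-1]]).T.T)
    M=np.array([[np.sin(yaw),np.cos(yaw),0],[-np.cos(yaw),np.sin(yaw),0],[0,0,-1.]])
    print("shift",r.inv().apply(np.array([x,y,z])-o["position"]).round(4),"turn",(r.inv()*R.from_matrix(M)).as_rotvec().round(4))
if __name__=="__main__":
    to(*map(float,sys.argv[1:])) if len(sys.argv)>1 else state()
E
python3 go.py .499 .259 .09 .23
```

```text
t 0.80 pos [0.1738 0.6003 0.2267] yaw(tool y) 1.2889 zdir [ 0.  0. -1.] F [ 0.13 -0.07  0.04] T [ 0.01  0.02 -0.  ] w 91.931 g 0.0Traceback (most recent call last):
  File "go.py", line 12, in <module>
    to(*map(float,sys.argv[1:])) if len(sys.argv)>1 else state()
    ~~^^^^^^^^^^^^^^^^^^^^^^^^^^
  File "go.py", line 8, in to
    o,r=state();t=R.from_matrix(np.array([[np.sin(yaw),np.cos(yaw),0],[-np.cos(yaw),np.sin(yaw),0],[0,0,-1]]).T.T)
                  ~~~~~~~~~~~~~^^^^^^^^^^^^^^^^^^^^^^^^^^^^^^^^^^^^^^^^^^^^^^^^^^^^^^^^^^^^^^^^^^^^^^^^^^^^^^^^^^^
  File "scipy/spatial/transform/_rotation.pyx", line 1143, in scipy.spatial.transform._rotation.Rotation.from_matrix
ValueError: Non-positive determinant (left-handed or null coordinate frame) in rotation matrix 0: [[ 0.22797752  0.9736664   0.        ]
 [-0.9736664   0.22797752  0.        ]
 [ 0.          0.         -1.        ]].
```

```bash
sed -i 's/;t=R.from_matrix.*//; s/M=np.array.*/c,s=np.cos(yaw),np.sin(yaw);M=np.array([[-s,c,0],[c,s,0],[0,0,-1.]])/' go.py; python3 go.py .499 .259 .09 .23
```

```text
t 0.80 pos [0.1738 0.6003 0.2267] yaw(tool y) 1.2889 zdir [ 0.  0. -1.] F [ 0.13 -0.07  0.04] T [ 0.01  0.02 -0.  ] w 91.931 g 0.0
shift [-0.4073 -0.2374  0.1368] turn [1.0000e-04 0.0000e+00 1.0589e+00]
```

Request:
jog_arm --motion '[[[-0.04,-0.024,0.01,0,0,0.12,-1],[-0.08,-0.047,0.02,0,0,0.24,-1],[-0.11,-0.064,0.03,0,0,0.36,-1],[-0.14,-0.082,0.04,0,0,0.48,-1],[-0.17,-0.099,0.05,0,0,0.6,-1],[-0.2,-0.117,0.06,0,0,0.72,-1],[-0.23,-0.134,0.07,0,0,0.84,-1],[-0.26,-0.152,0.08,0,0,0.96,-1],[-0.29,-0.169,0.09,0,0,1.059,-1],[-0.32,-0.187,0.1,0,0,1.059,-1]]]'

```text
clock: 1.63
position: [0.4302, 0.3308, 0.1265]
ee_rot: [1.959, 2.456, 0.001]
force: [-0.1, 0.2, -1.3]
width: 1.001
gripper_force: 0.0
```

```bash
python3 go.py .499 .259 .06 .23
```

```text
t 1.63 pos [0.4302 0.3308 0.1265] yaw(tool y) 0.2239 zdir [ 0.001  0.001 -1.   ] F [-0.14  0.2  -1.26] T [-0.08  0.02 -0.02] w 92.046 g 0.0
shift [-0.0853  0.0511  0.0665] turn [ 0.0007 -0.0004 -0.0061]
```

Request:
jog_arm --motion '[[[-0.03,0.018,0.02,0,0,0,-1],[-0.06,0.035,0.04,0,0,0,-1],[-0.085,0.051,0.06,0,0,0,-1],[-0.086,0.052,0.066,0,0,0,-1],[-0.086,0.052,0.066,0,0,0,-1]]]'

```text
clock: 2.05
position: [0.4999, 0.2571, 0.0591]
ee_rot: [1.957, 2.457, -0.005]
force: [-0.0, 0.7, 0.4]
width: 1.0
gripper_force: 0.0
```

Run:
```python
from h import *
import go
go.to(.499,.259,.008,.23)
s=get_image("side");t=get_image("top")
a=cv2.resize(s[150:220,205:285],None,fx=5,fy=5,interpolation=cv2.INTER_CUBIC);b=cv2.resize(t[190:260,180:260],None,fx=5,fy=5,interpolation=cv2.INTER_CUBIC)
cv2.imwrite("pics/c2.png",np.hstack([a,b])[:,:,::-1])
```

```text
t 2.05 pos [0.4999 0.2571 0.0591] yaw(tool y) 0.2256 zdir [-0.002 -0.002 -1.   ] F [-0.03  0.67  0.4 ] T [-0.04  0.06  0.01] w 92.033 g 0.0
shift [ 0.0021 -0.0003  0.0511] turn [-0.0023  0.0019 -0.0044]
```

View pics/c2.png

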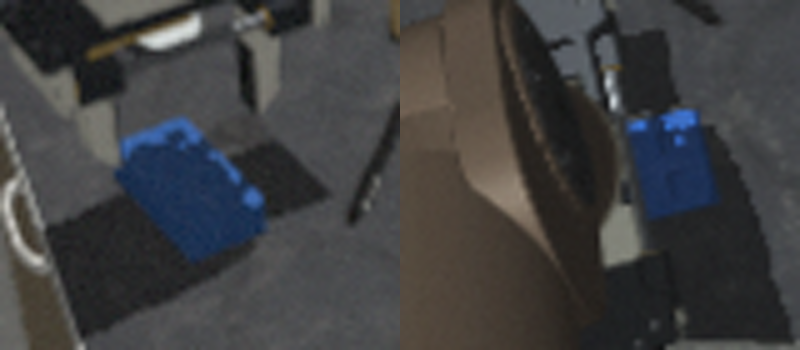

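Request:
jog_arm --motion '[[[0.002,0,0.025,0,0,0,-1],[0.002,0,0.045,0,0,0,-1],[0.002,0,0.053,0,0,0,-1],[0.002,0,0.053,0,0,0,0],[0.002,0,0.053,0,0,0,0.4],[0.002,0,0.053,0,0,0,0.6],[0.002,0,0.053,0,0,0,0.6]]]' --force 15

```text
clock: 2.73
position: [0.4996, 0.2625, 0.009]
ee_rot: [1.951, 2.461, 0.003]
force: [-0.2, 0.2, 0.8]
width: 0.757
gripper_force: 0.0
```

```bash
python3 go.py .499 .259 .006 .23
```

```text
t 2.73 pos [0.4996 0.2625 0.009 ] yaw(tool y) 0.2303 zdir [ 0.002  0.001 -1.   ] F [-0.17  0.17  0.82] T [-0.05 -0.01  0.02] w 69.678 g 0.0
shift [-0.0032 -0.0014  0.003 ] turn [ 0.002  -0.0008  0.0003]
```

Request:
jog_arm --motion '[[[-0.003,-0.001,0.002,0,0,0,0.6],[-0.003,-0.001,0.002,0,0,0,0.6],[-0.003,-0.001,0.002,0,0,0,0.6],[-0.003,-0.001,0.002,0,0,0,0.6],[-0.003,-0.001,0.002,0,0,0,0.6],[-0.003,-0.001,0.002,0,0,0,0.6],[-0.003,-0.001,0.002,0,0,0,0.6]]]' --force 20

```text
clock: 3.32
position: [0.4989, 0.2581, 0.0061]
ee_rot: [1.952, 2.461, 0.0]
force: [-1.2, -3.4, 5.9]
width: 0.606
gripper_force: 20.0
```

```bash
python3 go.py .499 .259 .006 .23
```

```text
t 3.32 pos [0.4989 0.2581 0.0061] yaw(tool y) 0.2294 zdir [ 0. -0. -1.] F [-1.17 -3.37  5.95] T [-0.64  0.12  0.03] w 55.794 g 20.0
shift [0.0008 0.0003 0.0001] turn [ 0.0002  0.0003 -0.0006]
```

Request:
jog_arm --motion '[[[0,0,-0.015,0,0,0,0.6],[0,0,-0.035,0,0,0,0.6],[0,0,-0.055,0,0,0,0.6],[-0.02,-0.004,-0.06,0,0,0.02,0.6],[-0.05,-0.01,-0.06,0,0,0.05,0.6],[-0.085,-0.016,-0.06,0,0,0.08,0.6],[-0.12,-0.022,-0.06,0,0,0.11,0.6],[-0.155,-0.029,-0.06,0,0,0.14,0.6],[-0.19,-0.036,-0.06,0,0,0.17,0.6],[-0.225,-0.042,-0.06,0,0,0.19,0.6]]]'

```text
clock: 4.15
position: [0.5084, 0.0282, 0.0656]
ee_rot: [-2.178, -2.263, 0.0]
force: [0.7, 0.1, -0.8]
width: 0.612
gripper_force: 20.0
```

```bash
python3 go.py .5164 -.135 .06 .02
```

```text
t 4.15 pos [0.5084 0.0282 0.0656] yaw(tool y) 0.0382 zdir [-0.  0. -1.] F [ 0.71  0.07 -0.83] T [-0.07 -0.02  0.01] w 56.304 g 20.0
shift [-0.1633  0.0018  0.0056] turn [-0.0004 -0.0001  0.0182]
```

Request:
jog_arm --motion '[[[-0.03,0,0,0,0,0.01,0.6],[-0.06,0,0,0,0,0.018,0.6],[-0.09,0.001,0,0,0,0.018,0.6],[-0.12,0.001,0,0,0,0.018,0.6],[-0.15,0.002,0.005,0,0,0.018,0.6],[-0.164,0.002,0.01,0,0,0.018,0.6],[-0.164,0.002,0.015,0,0,0.018,0.6],[-0.164,0.002,0.015,0,0,0.018,0.6]]]'

```text
clock: 4.82
position: [0.5165, -0.1346, 0.0497]
ee_rot: [-2.199, -2.242, 0.002]
force: [-0.9, -0.0, -0.9]
width: 0.608
gripper_force: 20.0
```

Run:
```python
from h import *
import go
o,_=go.state()
s=get_image("side");t=get_image("top")
cv2.imwrite("pics/s3.png",s[:,:,::-1]);cv2.imwrite("pics/t3.png",t[:,:,::-1])
a=cv2.resize(s[210:350,220:360],None,fx=2.8,fy=2.8,interpolation=cv2.INTER_CUBIC);b=cv2.resize(t[150:290,300:440],None,fx=2.8,fy=2.8,interpolation=cv2.INTER_CUBIC)
cv2.imwrite("pics/c3.png",np.hstack([a,b])[:,:,::-1])
```

```text
t 4.82 pos [ 0.5165 -0.1346  0.0497] yaw(tool y) 0.0195 zdir [-0.002  0.    -1.   ] F [-0.93 -0.02 -0.95] T [ 0.    0.07 -0.02] w 55.976 g 20.0
```

View pics/c3.png

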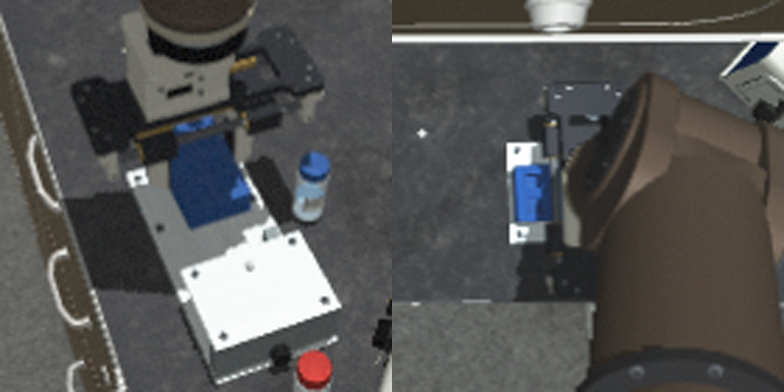

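```bash
cat >> h.py <<'E'
def fitroi(c,m,boxes,q0,z,roi):
    x0,x1,y0,y1=roi;sl=(slice(y0,y1),slice(x0,x1))
    f=lambda q:((render(c,boxes,q,z)[sl]-m[sl])**2).sum()
    r=minimize(f,q0,method="Nelder-Mead",options=dict(initial_simplex=np.array([q0]*4)+np.vstack([[0,0,0],np.diag([.006,.006,.05])]),xatol=1e-5,fatol=.01))
    return r.x.round(4),round(r.fun,1)
E
python3 - <<'E'
from h import *
s=cv2.imread("pics/side0.png")[:,:,::-1]
ws=white(s,(255,345,255,350))
for a in(-.150,-.148):
  for b in(-.074,-.072,-.068): print(a,b,fit({"side":ws},dockbox(a,b),[.52,-.15,.018]))
s=cv2.imread("pics/s3.png")[:,:,::-1]
m=blue(s,(270,322,258,300))
for r in((270,322,262,300),(270,322,266,300)):
  for z in(.0417,.0437,.0457): print(z,fitroi("side",m,RACK,[.518,-.133,.02],z,r))
E
```

```text
-0.15 -0.074 (array([ 0.51974951, -0.14840962,  0.01804407]), np.float64(34.18200369088812))
-0.15 -0.072 (array([ 0.51978955, -0.14839306,  0.01782492]), np.float64(36.263721491733946))
-0.15 -0.068 (array([ 0.51978165, -0.14855218,  0.01739574]), np.float64(44.63653502499039))
-0.148 -0.074 (array([ 0.51978075, -0.14986303,  0.01872553]), np.float64(34.688358169934645))
-0.148 -0.072 (array([ 0.51985428, -0.14997516,  0.01733721]), np.float64(32.33275340253749))
-0.148 -0.068 (array([ 0.51984491, -0.15000599,  0.01755332]), np.float64(39.27925090349866))
0.0417 (array([ 0.5255, -0.1278, -0.1865]), np.float64(136.5))
0.0437 (array([ 0.5252, -0.1291, -0.1904]), np.float64(137.2))
0.0457 (array([ 0.5245, -0.1309, -0.1903]), np.float64(138.0))
0.0417 (array([ 0.5246, -0.1285, -0.142 ]), np.float64(97.3))
0.0437 (array([ 0.5238, -0.1301, -0.142 ]), np.float64(97.9))
0.0457 (array([ 0.5235, -0.1313, -0.1485]), np.float64(98.7))
```

Run:
```python
from h import *
s=cv2.imread("pics/s3.png")[:,:,::-1]
a=s.astype(float);d=a[:,:,2]-a[:,:,0]
print(d[280,270:325].astype(int)); print(d[255:300,295].astype(int))
for lo,w in((10,30),(20,30)):
  m=np.clip((d-lo)/w,0,1)
  for r in((274,322,262,300),(274,322,268,300)):
   print(lo,fitroi("side",m,RACK,[.518,-.133,.02],.0437,r))
```

```text
[  1   5   4   6   2   3   3   5   4   3   2   7  39  52  49  50  48  49
  51  53  53  54  51  50  50  55  48  51  47  50  50  51  76 104  99  87
  74  62  56  35   2   8   6   4  -1  -2  -1  -1   1  -1  -2   2   0   0
   6]
[10  5  3 25 45 50 47 46 50 52 51 54 53 55 59 54 51 50 52 51 46 45 47 49
 45 55 51 52 56 59 54 57 56 55 28  9  4  3  5  6  3  5  4  5  4]
10 (array([ 0.5215, -0.133 , -0.0944]), np.float64(56.7))
10 (array([ 0.5201, -0.1331, -0.0483]), np.float64(19.1))
20 (array([ 0.5222, -0.1317, -0.1098]), np.float64(63.8))
20 (array([ 0.5205, -0.1318, -0.0578]), np.float64(23.1))
```

Run:
```python
from h import *
s=cv2.imread("pics/s3.png")[:,:,::-1].astype(float);d=s[:,:,2]-s[:,:,0];m=np.clip((d-5)/44,0,1)
for y0 in(266,270,274,278):
  sl=(slice(y0,300),slice(274,322))
  f=lambda q:((render("side",RACK,[q[0],q[1],.0195],.0437)[sl]-m[sl])**2).sum()
  r=minimize(f,[.518,-.133],method="Nelder-Mead",options=dict(initial_simplex=[[.518,-.133],[.524,-.133],[.518,-.126]],xatol=1e-5,fatol=.01))
  print(y0,r.x,r.fun, "free",fitroi("side",m,RACK,[.519,-.133,.02],.0437,(274,322,y0,300)))
```

```text
266 [ 0.51796259 -0.13295494] 36.17994473676685 free (array([ 0.5211, -0.1327, -0.0814]), np.float64(26.4))
270 [ 0.51796259 -0.13295494] 16.869471007654397 free (array([ 0.5199, -0.1327, -0.0418]), np.float64(13.0))
274 [ 0.51784968 -0.13267292] 6.227322175831927 free (array([ 0.5185, -0.1326,  0.0006]), np.float64(5.5))
278 [ 0.51784447 -0.1326834 ] 2.8123686058445414 free (array([ 0.5175, -0.1326,  0.032 ]), np.float64(2.8))
```

Request:
jog_arm --motion '[[[0,0,0.015,0,0,0,0.6],[0,0,0.028,0,0,0,0.6],[0,0,0.034,0,0,0,0.6],[0,0,0.037,0,0,0,0.6],[0,0,0.0385,0,0,0,0.6],[0,0,0.039,0,0,0,0.6],[0,0,0.039,0,0,0,0.6]]]'

```text
clock: 5.5
position: [0.5179, -0.1336, 0.0121]
ee_rot: [2.196, 2.246, 0.001]
force: [-0.0, -1.1, -1.4]
width: 0.609
gripper_force: 20.0
```

```bash
python3 go.py .5165 -.1346 .011 .0195
```

```text
t 5.50 pos [ 0.5179 -0.1336  0.0121] yaw(tool y) 0.0223 zdir [ 0.001  0.    -1.   ] F [-0.   -1.09 -1.35] T [-0.18  0.03 -0.05] w 55.991 g 20.0
shift [-0.0009 -0.0015  0.0011] turn [0.0006 0.     0.0028]
```

Request:
jog_arm --motion '[[[0,0,0.0005,0,0,0,0.6],[0,0,0.001,0,0,0,0.6],[0,0,0.0015,0,0,0,0.6],[0,0,0.002,0,0,0,0.6],[0,0,0.002,0,0,0,0.6],[0,0,0.002,0,0,0,0.6]]]'

```text
clock: 6.0
position: [0.5179, -0.1338, 0.011]
ee_rot: [2.197, 2.245, 0.002]
force: [-3.5, 1.2, 16.1]
width: 0.604
gripper_force: 20.0
```

```bash
python3 go.py .5165 -.1346 .011 .0195
```

```text
t 6.00 pos [ 0.5179 -0.1338  0.011 ] yaw(tool y) 0.0217 zdir [ 0.001  0.001 -1.   ] F [-3.49  1.25 16.1 ] T [0.17 1.   0.02] w 55.612 g 20.0
shift [-0.0007 -0.0015  0.    ] turn [ 0.0012 -0.0005  0.0022]
```

Request:
jog_arm --motion '[[[0,0,-0.001,0,0,0,0.2],[0,0,-0.001,0,0,0,0],[0,0,-0.001,0,0,0,-0.4],[0,0,-0.001,0,0,0,-0.5],[0,0,-0.001,0,0,0,-0.5],[0.012,0,-0.001,0,0,0,-0.5],[0.024,0,-0.001,0,0,0,-0.5],[0.034,0,-0.001,0,0,0,-0.5],[0.034,0,-0.001,0,0,0,-0.5],[0.034,0,-0.001,0,0,0,-0.5]]]'

```text
clock: 6.83
position: [0.5169, -0.0983, 0.0107]
ee_rot: [-2.194, -2.248, -0.0]
force: [0.2, -0.3, 0.1]
width: 0.749
gripper_force: 0.0
```

Run:
```python
from h import *
import go
go.to(.5165,-.100,.011,.0195)
s=get_image("side");t=get_image("top")
cv2.imwrite("pics/s4.png",s[:,:,::-1]);cv2.imwrite("pics/t4.png",t[:,:,::-1])
a=cv2.resize(s[230:340,240:350],None,fx=5,fy=5,interpolation=cv2.INTER_CUBIC)
cv2.imwrite("pics/c4.png",a[:,:,::-1])
d=s[:,:,2].astype(float)-s[:,:,0];m=np.clip((d-5)/44,0,1)
for y0 in(260,266,272,276): print(y0,fitroi("side",m,RACK,[.518,-.133,.02],.005,(260,322,y0,310)))
```

```text
t 6.83 pos [ 0.5169 -0.0983  0.0107] yaw(tool y) 0.0245 zdir [-0.  0. -1.] F [ 0.21 -0.35  0.15] T [-0.1  -0.   -0.02] w 68.868 g 0.0
shift [-0.0017 -0.0004 -0.0003] turn [-0.0002 -0.0004  0.005 ]
260 (array([ 0.5193, -0.1322,  0.0152]), np.float64(24.7))
266 (array([ 0.5193, -0.1314,  0.015 ]), np.float64(8.4))
272 (array([ 0.5193, -0.1314,  0.0209]), np.float64(4.1))
276 (array([ 0.5192, -0.1314,  0.0199]), np.float64(3.8))
```

View pics/c4.png

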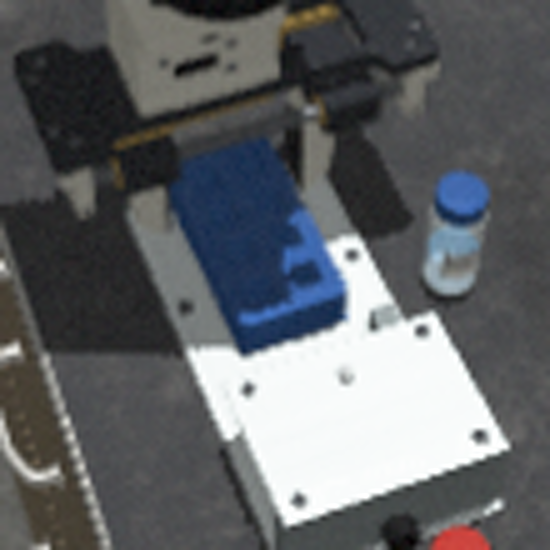

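Request:
jog_arm --motion '[[[-0.001,0.001,0,0,0,0.004,-0.2],[-0.001,0.001,0,0,0,0.004,0.2],[-0.001,0.001,0,0,0,0.004,0.4],[-0.001,0.001,0,0,0,0.004,0.5],[-0.001,0.001,0,0,0,0.004,0.5],[-0.001,0.001,0,0,0,0.004,0.5],[-0.001,0.001,0,0,0,0.004,0.5]]]' --force 20

```text
clock: 7.52
position: [0.5179, -0.1011, 0.0108]
ee_rot: [2.202, 2.241, 0.0]
force: [-0.3, -1.2, 0.4]
width: 0.61
gripper_force: 20.0
```

```bash
python3 go.py .517 -.126 .011 .0195
```

```text
t 7.52 pos [ 0.5179 -0.1011  0.0108] yaw(tool y) 0.0176 zdir [ 0. -0. -1.] F [-0.33 -1.18  0.44] T [-0.38  0.12  0.01] w 56.123 g 20.0
shift [-0.0249 -0.0013 -0.0002] turn [ 0.0002  0.0002 -0.0019]
```

Request:
jog_arm --motion '[[[-0.003,-0.001,0,0,0,0,0.5],[-0.007,-0.001,0,0,0,0,0.5],[-0.011,-0.001,0,0,0,0,0.5],[-0.015,-0.001,0,0,0,0,0.5],[-0.019,-0.001,0,0,0,0,0.5],[-0.022,-0.001,0,0,0,0,0.5],[-0.0245,-0.001,0,0,0,0,0.5],[-0.026,-0.001,0,0,0,0,0.5],[-0.026,-0.001,0,0,0,0,0.5]]]'

```text
clock: 8.27
position: [0.5173, -0.1274, 0.0107]
ee_rot: [2.202, 2.24, -0.0]
force: [-0.2, 0.9, 2.4]
width: 0.608
gripper_force: 20.0
```

```bash
python3 go.py .517 -.126 .011 .0195
```

```text
t 8.27 pos [ 0.5173 -0.1274  0.0107] yaw(tool y) 0.0174 zdir [ 0. -0. -1.] F [-0.17  0.86  2.37] T [-0.02  0.17  0.01] w 55.921 g 20.0
shift [ 0.0014 -0.0003 -0.0003] turn [ 0.0001  0.0003 -0.0021]
```

Request:
jog_arm --motion '[[[0,0.0004,0,0,0,0,0.5],[0,0.0008,0,0,0,0,0.5],[0,0.0012,0,0,0,0,0.5],[0,0.0015,0,0,0,0,0.5],[0,0.0015,0,0,0,0,0.5]]]'

```text
clock: 8.68
position: [0.5173, -0.1274, 0.0107]
ee_rot: [-2.201, -2.239, 0.003]
force: [-5.7, -0.4, 9.3]
width: 0.609
gripper_force: 20.0
```

Request:
jog_arm --motion '[[[0,0.0003,0,0,0,0,0.5],[0,0.0006,0,0,0,0,0.5],[0,0.0008,0,0,0,0,0.5],[0,0.0008,0,0,0,0,0.5]]]'

```text
clock: 9.02
position: [0.5174, -0.1274, 0.0108]
ee_rot: [-2.201, -2.238, 0.004]
force: [-8.7, -0.7, 12.2]
width: 0.606
gripper_force: 20.0
```

Request:
jog_arm --motion '[[[0,-0.001,-0.0005,0,0,0,0.5],[0,-0.002,-0.0005,0,0,0,0.5],[0,-0.0023,-0.0005,0,0,0,0.5],[0,-0.0023,-0.0005,0,0,0,0.5]]]'

```text
clock: 9.35
position: [0.5173, -0.1268, 0.011]
ee_rot: [-2.201, -2.241, 0.0]
force: [-0.5, 0.2, -1.6]
width: 0.607
gripper_force: 20.0
```

Request:
jog_arm --motion '[[[0,-0.0005,0,0,0,0,0.5],[0,-0.001,0,0,0,0,0.5],[0,-0.0015,0,0,0,0,0.5],[0,-0.0015,0,0,0,0,0.5]]]'

```text
clock: 9.68
position: [0.5158, -0.1268, 0.0112]
ee_rot: [-2.201, -2.241, 0.0]
force: [0.3, 0.4, -1.1]
width: 0.606
gripper_force: 20.0
```

Run:
```python
from h import *
import go
go.state()
s=get_image("side")
cv2.imwrite("pics/s5.png",s[:,:,::-1])
d=s[:,:,2].astype(float)-s[:,:,0];m=np.clip((d-5)/44,0,1)
for y0 in(266,272,278): print(y0,fitroi("side",m,RACK,[.518,-.16,.02],.005,(260,318,y0,310)))
```

```text
t 9.68 pos [ 0.5158 -0.1268  0.0112] yaw(tool y) 0.0179 zdir [-0.  0. -1.] F [ 0.28  0.41 -1.13] T [-0.07  0.01  0.02] w 55.733 g 20.0
266 (array([ 0.519 , -0.1427, -0.0382]), np.float64(122.2))
272 (array([ 0.5193, -0.1428, -0.0341]), np.float64(46.9))
278 (array([ 0.5185, -0.1429, -0.0062]), np.float64(17.9))
```

Request:
jog_arm --motion '[[[0,0.0005,0,0,0,0,0.5],[0,0.001,0,0,0,0,0.5],[0,0.0013,0,0,0,0,0.5],[0,0.0013,0,0,0,0,0.5]]]'

```text
clock: 10.07
position: [0.5173, -0.1268, 0.0112]
ee_rot: [2.201, 2.241, 0.0]
force: [0.7, 0.7, -1.3]
width: 0.606
gripper_force: 20.0
```

Request:
jog_arm --motion '[[[0,0.0003,0,0,0,0,0.5],[0,0.0006,0,0,0,0,0.5],[0,0.0006,0,0,0,0,0.5]]]'

```text
clock: 10.32
position: [0.5178, -0.1268, 0.0112]
ee_rot: [2.201, 2.241, 0.0]
force: [-0.2, -0.4, -1.3]
width: 0.608
gripper_force: 20.0
```

Request:
jog_arm --motion '[[[0,0.0003,0,0,0,0,0.5],[0,0.0006,0,0,0,0,0.5],[0,0.0006,0,0,0,0,0.5]]]'

```text
clock: 10.57
position: [0.5184, -0.1268, 0.0112]
ee_rot: [2.201, 2.241, 0.0]
force: [-0.5, -0.4, -1.6]
width: 0.607
gripper_force: 20.0
```

Request:
jog_arm --motion '[[[0,0.0003,0,0,0,0,0.5],[0,0.0006,0,0,0,0,0.5],[0,0.0006,0,0,0,0,0.5]]]'

```text
clock: 10.82
position: [0.519, -0.1268, 0.0112]
ee_rot: [2.201, 2.241, 0.0]
force: [-0.2, 0.5, -0.3]
width: 0.604
gripper_force: 20.0
```

Request:
jog_arm --motion '[[[0,0.0003,0,0,0,0,0.5],[0,0.0006,0,0,0,0,0.5],[0,0.0006,0,0,0,0,0.5]]]'

```text
clock: 11.07
position: [0.5196, -0.1268, 0.0112]
ee_rot: [2.201, 2.241, 0.0]
force: [0.8, -0.2, -2.1]
width: 0.603
gripper_force: 20.0
```

Request:
jog_arm --motion '[[[0,0.0003,0,0,0,0,0.5],[0,0.0006,0,0,0,0,0.5],[0,0.0006,0,0,0,0,0.5]]]'

```text
clock: 11.32
position: [0.5202, -0.1267, 0.0112]
ee_rot: [-2.201, -2.241, -0.0]
force: [0.5, -0.0, -2.0]
width: 0.602
gripper_force: 20.0
```

Request:
jog_arm --motion '[[[0,0.0003,0,0,0,0,0.5],[0,0.0006,0,0,0,0,0.5],[0,0.0006,0,0,0,0,0.5]]]'

```text
clock: 11.57
position: [0.5204, -0.1267, 0.0111]
ee_rot: [-2.201, -2.241, 0.0]
force: [-1.4, -0.3, -1.2]
width: 0.606
gripper_force: 20.0
```

Request:
jog_arm --motion '[[[0,0.0003,0,0,0,0,0.5],[0,0.0006,0,0,0,0,0.5],[0,0.0006,0,0,0,0,0.5]]]'

```text
clock: 11.82
position: [0.5206, -0.1267, 0.011]
ee_rot: [-2.201, -2.24, 0.001]
force: [-3.2, -0.1, 0.2]
width: 0.606
gripper_force: 20.0
```

Request:
jog_arm --motion '[[[0,-0.0012,0,0,0,0,0.5],[0,-0.0022,0,0,0,0,0.5],[0,-0.0022,0,0,0,0,0.5],[-0.002,-0.0022,0,0,0,0,0.5],[-0.004,-0.0022,0,0,0,0,0.5],[-0.005,-0.0022,0,0,0,0,0.5],[-0.005,-0.0022,0,0,0,0,0.5]]]'

```text
clock: 12.4
position: [0.5194, -0.1323, 0.0113]
ee_rot: [2.202, 2.24, 0.0]
force: [-0.4, 0.1, -1.5]
width: 0.609
gripper_force: 20.0
```

Request:
jog_arm --motion '[[[-0.001,0,0,0,0,0,0.5],[-0.002,0,0,0,0,0,0.5],[-0.003,0,0,0,0,0,0.5],[-0.004,0,0,0,0,0,0.5],[-0.004,0,0,0,0,0,0.5]]]'

```text
clock: 12.82
position: [0.5193, -0.1361, 0.0112]
ee_rot: [2.202, 2.241, -0.0]
force: [0.9, 0.5, -1.5]
width: 0.606
gripper_force: 20.0
```

Request:
jog_arm --motion '[[[-0.001,0,0,0,0,0,0.5],[-0.002,0,0,0,0,0,0.5],[-0.003,0,0,0,0,0,0.5],[-0.003,0,0,0,0,0,0.5]]]'

```text
clock: 13.15
position: [0.5193, -0.1391, 0.0112]
ee_rot: [2.202, 2.241, -0.0]
force: [-0.1, -1.1, -1.5]
width: 0.606
gripper_force: 20.0
```

Request:
jog_arm --motion '[[[-0.001,0,0,0,0,0,0.5],[-0.002,0,0,0,0,0,0.5],[-0.003,0,0,0,0,0,0.5],[-0.003,0,0,0,0,0,0.5]]]'

```text
clock: 13.48
position: [0.5194, -0.1416, 0.0112]
ee_rot: [-2.201, -2.241, -0.0]
force: [-0.8, 1.6, -2.0]
width: 0.605
gripper_force: 20.0
```

Request:
jog_arm --motion '[[[-0.001,0,0,0,0,0,0.5],[-0.002,0,0,0,0,0,0.5],[-0.003,0,0,0,0,0,0.5],[-0.003,0,0,0,0,0,0.5]]]'

```text
clock: 13.82
position: [0.5195, -0.1449, 0.0112]
ee_rot: [-2.201, -2.241, -0.0]
force: [0.2, 1.3, -2.0]
width: 0.605
gripper_force: 20.0
```

Request:
jog_arm --motion '[[[-0.001,0,0,0,0,0,0.5],[-0.002,0,0,0,0,0,0.5],[-0.003,0,0,0,0,0,0.5],[-0.003,0,0,0,0,0,0.5]]]'

```text
clock: 14.15
position: [0.5195, -0.1479, 0.0112]
ee_rot: [2.202, 2.241, 0.0]
force: [0.2, 2.1, -1.2]
width: 0.608
gripper_force: 20.0
```

Request:
jog_arm --motion '[[[-0.001,0,0,0,0,0,0.5],[-0.002,0,0,0,0,0,0.5],[-0.003,0,0,0,0,0,0.5],[-0.003,0,0,0,0,0,0.5]]]'

```text
clock: 14.48
position: [0.5195, -0.1509, 0.0112]
ee_rot: [-2.202, -2.241, -0.0]
force: [-0.4, 3.5, -2.5]
width: 0.605
gripper_force: 20.0
```

Request:
jog_arm --motion '[[[-0.001,0,0,0,0,0,0.5],[-0.002,0,0,0,0,0,0.5],[-0.002,0,0,0,0,0,0.5]]]'

```text
clock: 14.73
position: [0.5195, -0.1524, 0.0111]
ee_rot: [-2.201, -2.241, -0.0]
force: [-0.8, 5.3, -1.7]
width: 0.607
gripper_force: 20.0
```

Request:
jog_arm --motion '[[[-0.001,0,0,0,0,0,0.5],[-0.002,0,0,0,0,0,0.5],[-0.002,0,0,0,0,0,0.5]]]'

```text
clock: 14.98
position: [0.5197, -0.1554, 0.0113]
ee_rot: [2.202, 2.24, -0.0]
force: [0.6, 2.8, -1.9]
width: 0.604
gripper_force: 20.0
```

Toe passed (force dropped). Continue in small steps.

Request:
jog_arm --motion '[[[-0.001,0,0,0,0,0,0.5],[-0.002,0,0,0,0,0,0.5],[-0.003,0,0,0,0,0,0.5],[-0.003,0,0,0,0,0,0.5]]]'

```text
clock: 15.32
position: [0.5197, -0.1582, 0.0112]
ee_rot: [2.202, 2.241, -0.0]
force: [0.6, 1.2, -2.5]
width: 0.61
gripper_force: 20.0
```

Request:
jog_arm --motion '[[[-0.001,0,0,0,0,0,0.5],[-0.002,0,0,0,0,0,0.5],[-0.003,0,0,0,0,0,0.5],[-0.003,0,0,0,0,0,0.5]]]'

```text
clock: 15.65
position: [0.5198, -0.1611, 0.0112]
ee_rot: [2.202, 2.241, -0.0]
force: [0.4, 0.9, -1.9]
width: 0.605
gripper_force: 20.0
```

Request:
jog_arm --motion '[[[-0.001,0,0,0,0,0,0.5],[-0.002,0,0,0,0,0,0.5],[-0.003,0,0,0,0,0,0.5],[-0.003,0,0,0,0,0,0.5]]]'

```text
clock: 15.98
position: [0.5198, -0.1641, 0.0112]
ee_rot: [2.202, 2.241, -0.0]
force: [1.3, 2.2, -1.9]
width: 0.602
gripper_force: 20.0
```

Request:
jog_arm --motion '[[[-0.001,0,0,0,0,0,0.5],[-0.002,0,0,0,0,0,0.5],[-0.003,0,0,0,0,0,0.5],[-0.003,0,0,0,0,0,0.5]]]'

```text
clock: 16.32
position: [0.5199, -0.1671, 0.0112]
ee_rot: [2.202, 2.241, -0.0]
force: [0.4, 1.5, -2.4]
width: 0.608
gripper_force: 20.0
```

Request:
jog_arm --motion '[[[-0.001,0,0,0,0,0,0.5],[-0.002,0,0,0,0,0,0.5],[-0.003,0,0,0,0,0,0.5],[-0.003,0,0,0,0,0,0.5]]]'

```text
clock: 16.65
position: [0.5199, -0.1701, 0.0112]
ee_rot: [2.202, 2.241, -0.0]
force: [-0.5, 2.1, -2.2]
width: 0.607
gripper_force: 20.0
```

Request:
jog_arm --motion '[[[-0.001,0,0,0,0,0,0.5],[-0.002,0,0,0,0,0,0.5],[-0.003,0,0,0,0,0,0.5],[-0.003,0,0,0,0,0,0.5]]]'

```text
clock: 16.98
position: [0.52, -0.1731, 0.0112]
ee_rot: [2.202, 2.241, -0.0]
force: [-0.5, 1.8, -1.2]
width: 0.606
gripper_force: 20.0
```

Request:
jog_arm --motion '[[[-0.001,0,0,0,0,0,0.5],[-0.002,0,0,0,0,0,0.5],[-0.003,0,0,0,0,0,0.5],[-0.003,0,0,0,0,0,0.5]]]'

```text
clock: 17.32
position: [0.52, -0.176, 0.0112]
ee_rot: [2.202, 2.241, 0.0]
force: [0.2, 2.4, -2.5]
width: 0.603
gripper_force: 20.0
```

Request:
jog_arm --motion '[[[-0.001,0,0,0,0,0,0.5],[-0.002,0,0,0,0,0,0.5],[-0.003,0,0,0,0,0,0.5],[-0.003,0,0,0,0,0,0.5]]]'

```text
clock: 17.65
position: [0.52, -0.177, 0.0111]
ee_rot: [-2.199, -2.241, -0.002]
force: [-0.1, 8.1, -0.3]
width: 0.606
gripper_force: 20.0
```

Request:
jog_arm --motion '[[[-0.0005,0,0,0,0,0,0.5],[-0.0005,0,0,0,0,0,0.5],[-0.0005,0,0,0,0,0,0.5]]]'

```text
clock: 17.9
position: [0.52, -0.177, 0.011]
ee_rot: [-2.198, -2.241, -0.002]
force: [-0.3, 8.9, -0.8]
width: 0.607
gripper_force: 20.0
```

Hard stop confirmed. Lower slightly, then release and lift.

Request:
jog_arm --motion '[[[0,0,0.0003,0,0,0,0.5],[0,0,0.0003,0,0,0,0.3],[0,0,0.0003,0,0,0,0.1],[0,0,0.0003,0,0,0,-0.3],[0,0,0.0003,0,0,0,-0.4],[0,0,0.0003,0,0,0,-0.4],[0,0,0.0003,0,0,0,-0.4]]]'

```text
clock: 18.48
position: [0.5203, -0.1802, 0.0111]
ee_rot: [2.202, 2.24, -0.0]
force: [0.3, 0.7, 0.0]
width: 0.698
gripper_force: 0.0
```

Request:
jog_arm --motion '[[[0.002,0,-0.01,0,0,0,-0.4],[0.002,0,-0.025,0,0,0,-0.4],[0.01,0,-0.05,0,0,0,-0.4],[0.03,0,-0.08,0,0,0,-0.4],[0.06,0,-0.11,0,0,0,-0.4],[0.09,0,-0.13,0,0,0,-0.4],[0.12,0,-0.14,0,0,0,-0.4],[0.15,0,-0.14,0,0,0,-0.4],[0.18,0,-0.14,0,0,0,-0.4],[0.21,0,-0.14,0,0,0,-0.4]]]'

```text
clock: 19.32
position: [0.5163, 0.032, 0.1522]
ee_rot: [2.201, 2.24, 0.002]
force: [1.0, 0.1, -1.0]
width: 0.7
gripper_force: 0.0
```

Run:
```python
from h import *
import go
go.state()
s=get_image("side");t=get_image("top")
cv2.imwrite("pics/s6.png",s[:,:,::-1]);cv2.imwrite("pics/t6.png",t[:,:,::-1])
a=cv2.resize(s[230:340,240:350],None,fx=3.6,fy=3.6,interpolation=cv2.INTER_CUBIC);b=cv2.resize(t[165:275,325:435],None,fx=3.6,fy=3.6,interpolation=cv2.INTER_CUBIC)
cv2.imwrite("pics/c6.png",np.hstack([a,b])[:,:,::-1])
```

```text
t 19.32 pos [0.5163 0.032  0.1522] yaw(tool y) 0.0174 zdir [ 0.002  0.    -1.   ] F [ 0.96  0.09 -0.97] T [-0.14  0.03  0.04] w 64.408 g 0.0
```

View pics/c6.png

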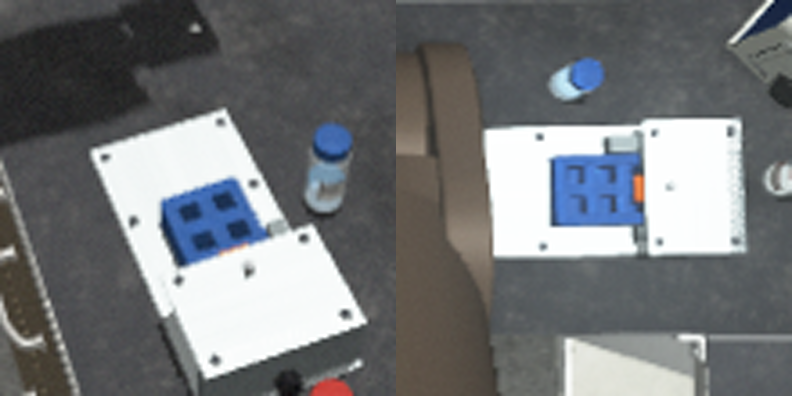

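Run:
```python
from h import *
s=cv2.imread("pics/s6.png")[:,:,::-1].astype(float);d=s[:,:,2]-s[:,:,0];m=np.clip((d-8)/70,0,1)
for y1 in(288,291): print("side",fitroi("side",m,RACK,[.52,-.205,.02],.005,(275,318,268,y1)))
t=cv2.imread("pics/t6.png")[:,:,::-1].astype(float);d=t[:,:,2]-t[:,:,0];m=np.clip((d-8)/70,0,1)
for x1 in(495,499): print("top",fitroi("top",m,RACK,[.52,-.205,.02],.005,(int(325+540/3.6)-6 if 0 else 470,x1,200,235)))
x=int(325+(540-396)/3.6)
for x1 in(385,388): print("top",fitroi("top",m,RACK,[.52,-.205,.02],.005,(x,x1,200,235)))
```

```text
side (array([ 0.5212, -0.2095,  0.0343]), np.float64(3.8))
side (array([ 0.5209, -0.2099,  0.0048]), np.float64(7.2))
top (array([ 0.52 , -0.205,  0.02 ]), np.float64(0.0))
top (array([ 0.52 , -0.205,  0.02 ]), np.float64(0.0))
top (array([ 0.5187, -0.2145,  0.0136]), np.float64(3.1))
top (array([ 0.5187, -0.2145,  0.0144]), np.float64(5.6))
```

Request:
jog_arm --motion '[[[-0.035,0,0.03,0,0,0,0.2],[-0.07,0,0.06,0,0,0,0.6],[-0.105,0.001,0.09,0,0,0,1],[-0.13,0.001,0.1,0,0,0,1],[-0.142,0.001,0.1,0,0,0,1],[-0.142,0.001,0.1,0,0,0,1],[-0.142,0.001,0.1,0,0,0,1],[-0.142,0.001,0.1,0,0,0,1],[-0.142,0.001,0.1,0,0,0,1],[-0.142,0.001,0.1,0,0,0,1]]]' --force 10

```text
clock: 20.25
position: [0.5204, -0.1098, 0.0516]
ee_rot: [2.199, 2.243, 0.002]
force: [-0.4, 0.1, 0.1]
width: 0.032
gripper_force: 0.0
```

```bash
python3 go.py .5195 -.12 .017 .0175
```

```text
t 20.25 pos [ 0.5204 -0.1098  0.0516] yaw(tool y) 0.0202 zdir [ 0.001  0.001 -1.   ] F [-0.35  0.06  0.08] T [-0.05 -0.02  0.03] w 2.973 g 0.0
shift [-0.0102 -0.0012  0.0345] turn [ 0.0011 -0.0006  0.0027]
```

Request:
jog_arm --motion '[[[0,-0.001,0.02,0,0,0.003,1],[0,-0.001,0.034,0,0,0.003,1],[0,-0.001,0.034,0,0,0.003,1],[-0.01,-0.001,0.034,0,0,0.003,1],[-0.016,-0.001,0.034,0,0,0.003,1],[-0.02,-0.001,0.034,0,0,0.003,1],[-0.023,-0.001,0.034,0,0,0.003,1],[-0.025,-0.001,0.034,0,0,0.003,1],[-0.026,-0.001,0.034,0,0,0.003,1]]]'

```text
clock: 21.0
position: [0.5195, -0.1378, 0.0173]
ee_rot: [2.205, 2.237, 0.001]
force: [0.1, -1.0, 0.6]
width: 0.005
gripper_force: 0.0
```

Request:
jog_arm --motion '[[[-0.001,0,0,0,0,0,1],[-0.002,0,0,0,0,0,1],[-0.003,0,0,0,0,0,1],[-0.003,0,0,0,0,0,1]]]'

```text
clock: 21.33
position: [0.5194, -0.1404, 0.0169]
ee_rot: [2.205, 2.238, -0.0]
force: [0.6, -0.0, -0.2]
width: 0.006
gripper_force: 0.0
```

Request:
jog_arm --motion '[[[-0.001,0,0,0,0,0,1],[-0.002,0,0,0,0,0,1],[-0.003,0,0,0,0,0,1],[-0.003,0,0,0,0,0,1]]]'

```text
clock: 21.67
position: [0.5194, -0.1435, 0.0169]
ee_rot: [2.205, 2.238, -0.0]
force: [-0.1, 0.2, 0.3]
width: 0.006
gripper_force: 0.0
```

Request:
jog_arm --motion '[[[-0.001,0,0,0,0,0,1],[-0.002,0,0,0,0,0,1],[-0.003,0,0,0,0,0,1],[-0.003,0,0,0,0,0,1]]]'

```text
clock: 22.0
position: [0.5194, -0.1453, 0.0169]
ee_rot: [-2.203, -2.238, -0.001]
force: [-0.4, 4.8, 1.9]
width: 0.006
gripper_force: 2.2
```

Request:
jog_arm --motion '[[[-0.0005,0,0,0,0,0,1],[-0.001,0,0,0,0,0,1],[-0.0015,0,0,0,0,0,1],[-0.0015,0,0,0,0,0,1]]]'

```text
clock: 22.33
position: [0.5194, -0.1454, 0.0169]
ee_rot: [-2.201, -2.238, -0.002]
force: [-0.6, 8.7, 3.5]
width: 0.008
gripper_force: 4.5
```

Request:
jog_arm --motion '[[[0.004,0,0,0,0,0,1],[0.012,0,0,0,0,0,1],[0.025,0,-0.01,0,0,0,1],[0.04,0,-0.04,0,0,0,1],[0.06,0,-0.07,0,0,0,1],[0.08,0,-0.1,0,0,0,1],[0.09,0,-0.12,0,0,0,1],[0.09,0,-0.12,0,0,0,1],[0.09,0,-0.12,0,0,0,1]]]'

```text
clock: 23.08
position: [0.5189, -0.0571, 0.1378]
ee_rot: [2.202, 2.238, 0.003]
force: [0.4, -0.5, -0.4]
width: 0.002
gripper_force: 0.0
```

```bash
python3 -c "
from cell import *
print(sign_off())"
```

```text
the job is handed in; nothing more can be done
None
```

I slid the rack under the lip and past the toe until it stopped at about 8 N, released it, and handed in at about 23 s; a second 8.7 N push on its rear end did not move it, and sign_off returned no verdict.

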